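Load the bench shuttle with packed cartons

ROBOT

A 6-joint arm with a two-finger parallel gripper is mounted at the origin on the work surface. World frame = base frame: x ahead of the robot, y to its left, z up, the work surface at z = 0. Lengths are in m, angles in rad, forces in N, time in s.
With the tool pointing down it reaches from about 0.275 to 0.75 m from the base axis. Payload 10.2 kg.
Tool frame: the origin (TCP) lies at the very end of the fingers, on their centre line; the grasp point (between the pads) lies 19 mm behind it; z points along the fingers, y is the line along which they close (so a half turn about z gives the same grasp; the last joint's range is limited). The gripper opens to 88 mm and grips with 3 to 60 N. Pads are 18 mm wide; open, the fingers measure 123 mm over their backs; the gripper's body (75 mm by 187 mm) begins 45 mm behind the grasp point.
Start: joints at [-1.458, 0.313, 1.498, -0, 1.331, -0.223], TCP at [0.173, -0.496, 0.239] pointing down, gripper open.
Joint ranges: [-2.94, 2.94], [-0.97, 2.17], [0.19, 2.56], [-1.23, 4.37], [0.02, 3.11], [-2.88, 2.88]. Speed limits (rad/s): [2.39, 2.39, 3.01, 3.14, 3.14, 3.14].

INTERFACE

Orientations are given as a unit quaternion [w, x, y, z].
In Python, from station import r gives the robot as it stands.
- The arm moves only by the shell command python3 -m inch 'ROWS' [FORCE]. ROWS is JSON, a list of rows, each an object with "slide": the shift along the tool's x, y, z in cm, a list of three; "twist": the turn, a rotation vector about the tool's x, y, z in degrees, a list of three; "gripper": the opening, from 0 (shut) to 1 (fully open). In form: [{"slide": [dx, dy, dz], "twist": [ax, ay, az], "gripper": gripper}, ...]. A call has 1 to 20 rows; each row shifts and turns the commanded pose from where the row before left it, along the tool's axes as they then stand; what a row does not reach is not made up. A row lasts 1/8 s, in which the tool goes at most 62.5 mm and 10.7 degrees, less where a joint would pass 70% of its speed; a pose out of reach is approached as far as the arm can. A call with a gripper value outside its range is refused whole. The fingers move at their own pace and stop on an object; FORCE is the grip in N (left out, the last holds). Time passes only in rows, so rows that do not move let the fingers close. It gives the time, the measured TCP pose, the force, the opening and the grip force at its end, in the units of the state.
- r.state(): the state, without advancing time (a new reading comes with each control period).
- r.camera(name): name is "scene" or "top"; returns the picture (480x640x3 uint8, blue, green, red); there is no depth.
- r.calibration(name): a dict with "fx", "fy", "cx", "cy" (pixels), "k1" (the pictures are not rectified: a ray, as slopes to the right and down, at radius r is drawn at 1 + k1 r^2 times it, then the intrinsics apply), "rvec" (rotation vector, rad) and "tvec" (3), from world to camera coordinates, as OpenCV has them. Camera axes: x right, y down, z forward; pixel columns grow to the right and rows downward; lengths in m; the calibration is good to about 2 mm. A picture is of the moment at which its call begins. calibration takes no time and is no camera call.
- r.job_done(): hands the job in; it is judged then, once.
The state is a dict: "clock": time; "joints": joint angles; "joint_velocities": joint speeds; "joint_efforts": joint torques, N m; "ee_pos": TCP position; "orientation": TCP orientation; "force": force on the tool from outside, world axes, zero at the start; "moment": the same for the moment, N m; "grip_width": finger opening in m; "finger_force": force on a finger pad.
Only numpy, scipy, OpenCV 4.12 (cv2) and the standard library are available. Lean on these libraries where they do the work, as an engineer would, in place of code of your own. Each camera call takes 0.05 s, during which the arm holds its last target. There are 200 camera calls.

TASK

Draw the empty shuttle carriage back to its loading stop and push the brake lever down until it holds in its last notch, then stack all the packed cartons flat into one square, upright column, centred on the carriage's deck with their long sides along the track. With the column standing, hold down the release button so that the brake lever springs fully up, then draw the carriage by its post all the way to the far stop with the column still square on it. Leave the brake off and do not disturb the tray of parts or the grease tin.

Things in the scene. Friction and masses are not known exactly. Their poses are not given: they have to be found in the camera images.
- carton1: closed, taped flat carton of finished brass parts, 66 x 110 x 36 mm (x, y, z), 0.25 to 0.5 kg; origin at the centre of its underside, y along the 110 mm side, z up; may be absent
- carton2: closed, taped flat carton of finished brass parts, 66 x 110 x 36 mm (x, y, z), 0.25 to 0.5 kg; origin at the centre of its underside, y along the 110 mm side, z up; may be absent
- carton3: closed, taped flat carton of finished brass parts, 66 x 110 x 36 mm (x, y, z), 0.25 to 0.5 kg; origin at the centre of its underside, y along the 110 mm side, z up; may be absent
- carton4: closed, taped flat carton of finished brass parts, 66 x 110 x 36 mm (x, y, z), 0.25 to 0.5 kg; origin at the centre of its underside, y along the 110 mm side, z up; may be absent
- carton5: closed, taped flat carton of finished brass parts, 66 x 110 x 36 mm (x, y, z), 0.25 to 0.5 kg; origin at the centre of its underside, y along the 110 mm side, z up; may be absent
- carriage (a joint): travel of the shuttle carriage along its track in m: 0 = at the loading stop, 0.10 = at the far (dispatch) stop; it moves along the deck's +y and stays where it is left (about 2 N to move it). The brake, when set, blocks it at the loading end
- deck (a point): centre of the top face of the carriage's flat deck, 46 mm above the bench when level; deck 110 (x) x 150 (y) mm, z up, y along the track, pointing away from the loading stop to the dispatch stop. The column's long sides run along y
- pull_post (a point): top centre of the black upright round post, 18 mm diameter, free height 70 mm, 116 mm above the bench, that stands on a drawbar 145 mm from the deck's centre on the deck's +y side; the handle by which the carriage is moved either way; same axes as the deck
- brake (a joint): angle of the brake lever in rad: 0 = up (off), grows as it is pushed down against a light spring (about 4 to 8 N at the grip). A pawl catches it by itself at a first notch at about 0.40 (half set) and at the second, last notch at about 0.80 (fully set); it must be pushed a little past the notch, end stop at 0.95. It cannot rise from a notch until the release button is held down
- brake_pivot (a point): the lever's hinge, 75 mm above the bench, beside the track on the robot's side. The hinge runs along the deck's x; the lever reaches towards the deck's +y. It turns with the lever
- brake_grip (a point): middle of the lever's black rubber grip, 120 mm from the pivot (grip 70 mm long, 24 wide, 18 thick; lever 155 mm long); the lever slopes up at 0.85 rad above level when off and lies about level (0.05 rad) when fully set
- release (a joint): travel of the release button in m: 0 = up, 0.012 = fully down (about 5 N); it frees the lever beyond about 0.009 and springs back
- release_top (a point): centre of the top of the round steel release button, 26 mm diameter, 68 mm above the bench when up, 100 mm from the lever's pivot on the deck's -y side; pressed straight down
- parts_tray: open cardboard tray of loose brass parts, 120 x 110 x 50 mm; bystander
- grease_tin: round steel grease tin, 60 mm diameter, 55 mm tall; bystander

How it is judged:
On the way, in this order (a step that is already met when the one before it is completed fails the run):
1. the carriage stands at the loading stop with the brake lever held in its last notch (value of joint carriage below 0.012 m and value of joint brake above 0.7 rad), for 0.2 s.
2. all cartons stand released in one square column on the deck, the brake still set (horizontal distance between each of carton1, carton2, carton3, carton4, carton5 and deck below 0.015 m and angle between the y axis of each of carton1, carton2, carton3, carton4, carton5 and the y axis of deck, either way round below 0.12 rad and angle between the z axis of each of carton1, carton2, carton3, carton4, carton5 and the z axis of deck, either way round below 0.08 rad and linear speed of each of carton1, carton2, carton3, carton4, carton5 below 0.03 m/s and contact force between the fingers and carton1 below 0.3 N and contact force between the fingers and carton2 below 0.3 N and contact force between the fingers and carton3 below 0.3 N and contact force between the fingers and carton4 below 0.3 N and contact force between the fingers and carton5 below 0.3 N and value of joint brake above 0.7 rad), for 0.3 s.
3. the brake lever has been released and is fully up (value of joint brake below 0.12 rad), for 0.1 s.
At the end, for the whole second after the job is handed in: Every carton lies flat (0.08 rad, either face up) in one column on the deck, within 15 mm of its centre sideways and 0.12 rad of the track's direction, at rest and released; the carriage is within 10 mm of the far stop; the brake lever is up (below 0.12 rad) (horizontal distance between each of carton1, carton2, carton3, carton4, carton5 and deck below 0.015 m and angle between the y axis of each of carton1, carton2, carton3, carton4, carton5 and the y axis of deck, either way round below 0.12 rad and angle between the z axis of each of carton1, carton2, carton3, carton4, carton5 and the z axis of deck, either way round below 0.08 rad and linear speed of each of carton1, carton2, carton3, carton4, carton5 below 0.03 m/s and contact force between the fingers and carton1 below 0.3 N and contact force between the fingers and carton2 below 0.3 N and contact force between the fingers and carton3 below 0.3 N and contact force between the fingers and carton4 below 0.3 N and contact force between the fingers and carton5 below 0.3 N and value of joint carriage above 0.09 m and value of joint brake below 0.12 rad); the robot touches nothing.
It fails at once if the tray of parts or the grease tin is moved by more than 30 mm (distance of any of parts_tray, grease_tin from where it was at the start of the episode above 0.03 m).
Of carton1, carton2, carton3, carton4, carton5 only 3 to 5 are there at a start; the rules pass over those that are not, and their reading is None.
At some moment in a run one of carton1, carton2 may be knocked a few centimetres aside while the robot is not near it.
Once in a run the grip may slacken for a moment while it holds something.
It also fails if it takes over 210 s, if anything falls off the work surface, if the arm or the gripper's body presses on something with over 40 N, if the wrist force passes 120 N, or if a joint passes its speed limit or range.

## Working session

There is one attempt and no reset: what is moved stays moved. The work goes in short steps, Python scripts to look and compute and a shell command to move; the robot and the scene stay as the last step left them, time stands still between calls to the robot, and variables do not carry over. Pictures are saved under pics/ and viewed, at most 17 in all, crops included, and the job is handed in when it is done.

```bash
ls; mkdir -p pics
cat > h.py <<'E'
import numpy as np, cv2
from station import r
def cal(n):
    c=r.calibration(n); R=cv2.Rodrigues(np.array(c["rvec"],float))[0]; t=np.array(c["tvec"],float).reshape(3)
    return c,R,t
def ray(n,u,v):
    c,R,t=cal(n); x=(u-c["cx"])/c["fx"]; y=(v-c["cy"])/c["fy"]; a,b=x,y
    for _ in range(20):
        s=1+c["k1"]*(a*a+b*b); a,b=x/s,y/s
    return -R.T@t, R.T@np.array([a,b,1.])
def onz(n,u,v,z):
    o,d=ray(n,u,v); return o+d*(z-o[2])/d[2]
def proj(n,P):
    c,R,t=cal(n); p=R@np.array(P,float)+t; a,b=p[:2]/p[2]; s=1+c["k1"]*(a*a+b*b)
    return np.array([c["cx"]+c["fx"]*a*s, c["cy"]+c["fy"]*b*s])
def two(u1,u2):
    o1,d1=ray("scene",*u1); o2,d2=ray("top",*u2)
    A=np.stack([d1,-d2],1); s=np.linalg.lstsq(A,o2-o1,rcond=None)[0]
    p,q=o1+d1*s[0],o2+d2*s[1]; return (p+q)/2, np.linalg.norm(p-q)
E
python3 - <<'E'
from h import *
for n in("scene","top"):
    cv2.imwrite(f"pics/{n}0.png",r.camera(n)); c,R,t=cal(n); print(n,c,-R.T@t)
print(r.state())
E
```

```text
pics
scene {'fx': 485.3415092520227, 'fy': 485.3415092520227, 'cx': 326.04429670625285, 'cy': 235.73674032413217, 'k1': -0.09243380934391422, 'rvec': array([ 2.28417355,  1.12346494, -0.38562713]), 'tvec': array([-0.28049546, -0.31621266,  1.36705796])} [ 1.02600675 -0.41971261  0.90480224]
top {'fx': 493.9080928285407, 'fy': 493.9080928285407, 'cx': 315.752625386718, 'cy': 239.96723090340186, 'k1': 0.010157242510498108, 'rvec': array([ 2.16893626, -2.18282071,  0.10736416]), 'tvec': array([-0.04867337,  0.57148044,  1.03120381])} [ 0.47234472 -0.04664745  1.08030309]
{'clock': 0.1, 'joints': array([-1.45842343e+00,  3.13371395e-01,  1.49834498e+00, -3.26436968e-05,
        1.33099729e+00, -2.23365287e-01]), 'joint_velocities': array([-9.88068951e-05, -1.82417138e-03, -1.86840724e-03,  9.62008738e-04,
       -1.78624826e-03,  7.13936574e-04]), 'joint_efforts': array([ 2.11602477e-03, -4.02816331e+01, -2.52648300e+01,  6.95180171e-02,
        3.41824733e-02, -3.85640703e-05]), 'ee_pos': array([ 0.17294289, -0.49546706,  0.23823596]), 'orientation': array([-5.60519521e-04,  9.85942237e-01,  1.67085582e-01,  1.52615955e-05]), 'force': array([-0.08251865,  0.67570421, -0.23521659]), 'moment': array([-0.01186115, -0.02503452, -0.0310002 ]), 'finger_force': 0.0, 'grip_width': 0.08786157025727835}
```

View pics/scene0.png

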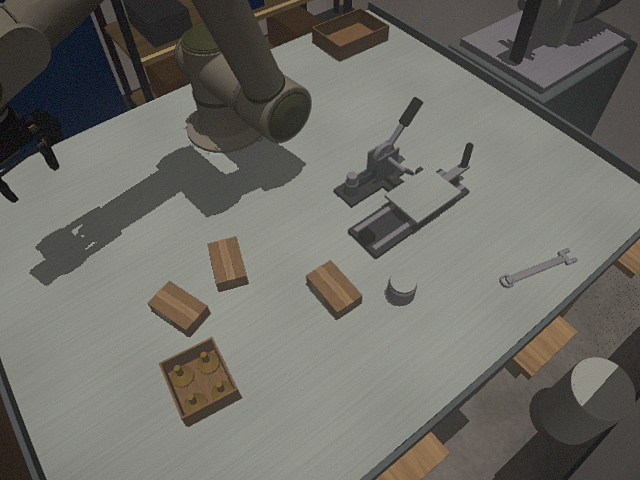

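View pics/top0.png

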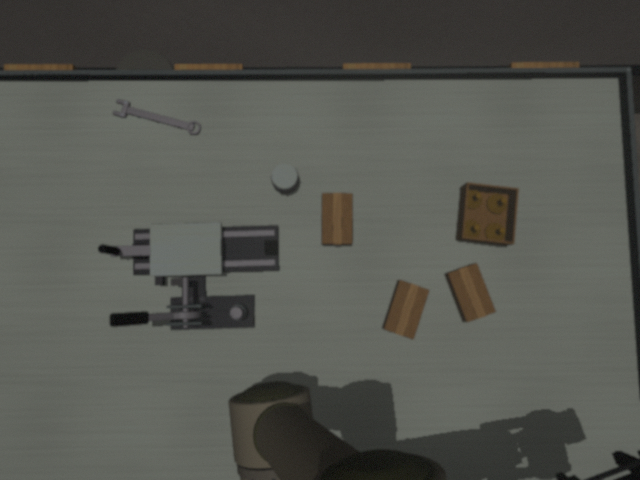

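The scene shows three cartons near scene px (228,262), (179,307) and (334,288). The carriage deck is at top px (187,248), its post at (103,249), the brake grip at (129,319), the button at (237,312), the tin at (285,178) and the tray at (487,213).

```bash
cat >> h.py <<'E'
def cartons(img=None,z=0.036,n="top",amin=900,amax=2600,box=(300,150,520,360)):
    """carton tops: minAreaRect of brown blobs, corners cast on plane z -> centre, long-axis angle(deg), sizes"""
    img=r.camera(n) if img is None else img
    h=cv2.cvtColor(img,cv2.COLOR_BGR2HSV)
    m=((h[...,0]>3)&(h[...,0]<25)&(h[...,1]>70)&(h[...,2]>45)).astype(np.uint8)
    k=np.zeros_like(m); k[box[1]:box[3],box[0]:box[2]]=1; m=cv2.morphologyEx(m*k,cv2.MORPH_CLOSE,np.ones((3,3)))
    out=[]
    for c in cv2.findContours(m,cv2.RETR_EXTERNAL,cv2.CHAIN_APPROX_NONE)[0]:
        a=cv2.contourArea(c)
        if a<amin or a>amax: continue
        q=cv2.boxPoints(cv2.minAreaRect(c)); P=np.array([onz(n,u,v,z)[:2] for u,v in q])
        e=[P[1]-P[0],P[2]-P[1]]; L=max(e,key=np.linalg.norm); S=min(e,key=np.linalg.norm)
        out.append((P.mean(0).round(4),round(np.degrees(np.arctan2(L[1],L[0]))%180,1),round(np.linalg.norm(L),4),round(np.linalg.norm(S),4),a))
    return out
def go(p,psi):
    """slides (cm, tool axes at the final yaw psi) and twist about z (deg) from the present pose to p, tool down"""
    s=r.state(); w,x,y,z=s["orientation"]; cur=2*np.degrees(np.arctan2(y,x)); 
    d=np.array(p)-s["ee_pos"]; a=np.radians(psi)
    f=lambda a:np.round(100*np.array([d[0]*np.cos(a)+d[1]*np.sin(a), d[0]*np.sin(a)-d[1]*np.cos(a), -d[2]]),2)
    print("yaw",round(cur,2),"pos",s["ee_pos"].round(4),"twist_z",round((cur-psi+180)%360-180,2),"slide@final",f(a),"slide@cur",f(np.radians(cur)))
E
python3 - <<'E'
from h import *
im=r.camera("top"); 
for c in cartons(im): print(c)
g=cv2.cvtColor(im,cv2.COLOR_BGR2GRAY)
# deck: bright rectangle
sub=im[205:295,120:290]; print("rows at y=248:",g[248,95:285:3]); print("col x=187:",g[210:290:2,187])
for k,u1,u2 in [("post",(468,147),(104,249)),("grip mid",(411,111),(129,319)),("release",(352,176),(237,311)),("gripend",(418,100),(111,320)),("gripstart",(404,122),(148,318))]:
    p,e=two(u1,u2); print(k,p.round(4),round(e,4))
print("tin",onz("top",285,177,.055),"deckc",onz("top",187,248,.046),[onz("top",*q,.046).round(4) for q in((151,223),(222,223),(222,275),(151,275))])
for n,b in(("scene",(330,80,490,260)),("top",(90,200,300,340))):
    i=r.camera(n)[b[1]:b[3],b[0]:b[2]]; cv2.imwrite(f"pics/{n}1.png",cv2.resize(i,None,fx=3.5 if n=="top" else 3,fy=3.5 if n=="top" else 3))
E
```

```text
(array([ 0.424 , -0.2399]), np.float64(161.2), np.float64(0.109), np.float64(0.0666), 1546.5)
(array([ 0.4578, -0.3769]), np.float64(19.0), np.float64(0.11), np.float64(0.0687), 1589.5)
(array([ 0.6163, -0.0968]), np.float64(179.6), np.float64(0.1097), np.float64(0.0622), 1453.0)
rows at y=248: [104  60  15  21  19  12  17  27  62  89  89  89  90  89  88  90  90  88
  93 108 108 109 108 109 108 109 110 111 109 109 108 109 107 109 108 109
 107 107 108 107 109 107  57  31  45  47  45  45  47  47  48  48  47  45
  47  48  44  34  34  34  31  63 106 106]
col x=187: [104 104 101 104 101 102  98 106 106 107 109 109 108 108 108 110 110 110
 109 108 108 109 109 109 108 108 107 108 109 108 107 107  94  51  60  60
  62  62  62  60]
post [0.5478 0.3643 0.107 ] 0.0017
grip mid [0.4154 0.2905 0.1658] 0.0004
release [0.4232 0.1084 0.0672] 0.0009
gripend [0.4143 0.3131 0.1871] 0.003
gripstart [0.4174 0.265  0.1461] 0.0062
tin [0.70231073 0.01181487 0.055     ] deckc [0.55411447 0.21776939 0.046     ] [array([0.6074, 0.2942, 0.046 ]), array([0.6065, 0.1451, 0.046 ]), array([0.4971, 0.1439, 0.046 ]), array([0.4982, 0.2916, 0.046 ])]
```

View pics/top1.png

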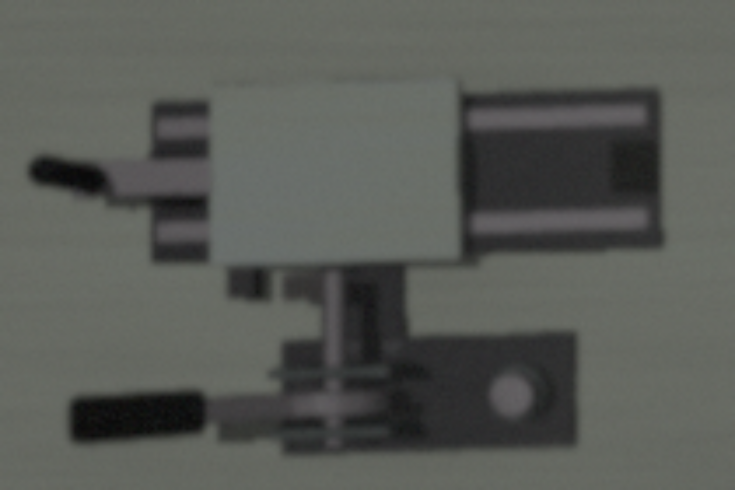

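View pics/scene1.png

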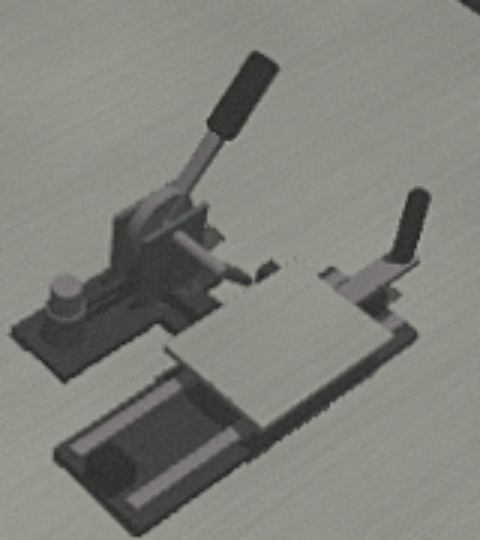

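Crops: the carriage is near the far end, with bare track on its right and the black loading stop at about (272,247). The lever is up, and the button is at (237,312). The post top is at about (103,248) in the top view. Next I refine the track yaw and start moving.

```bash
python3 - <<'E'
from h import *
im=r.camera("top"); g=cv2.cvtColor(im,cv2.COLOR_BGR2GRAY).astype(float)
# track dark silhouette right part edges: rows where bench->dark at columns 230..272
def edge(col,v0,v1,thr=80,rise=False):
    c=g[v0:v1,col]; 
    for i in range(len(c)-1):
        if (c[i]>=thr)!=(c[i+1]>=thr): return v0+i+(c[i]-thr)/(c[i]-c[i+1])
for nm,v0,v1 in(("top",215,235),("bot",260,280)):
    pts=np.array([onz("top",u,edge(u,v0,v1),.015)[:2] for u in range(230,274) if edge(u,v0,v1)])
    f=np.polyfit(pts[:,1],pts[:,0],1); print(nm,"dx/dy deg",np.degrees(np.arctan(f[0])),"x at y=.22",np.polyval(f,.22), "at .1",np.polyval(f,.1),len(pts))
m=(g[235:262,95:125]<45); ys,xs=np.nonzero(m); print("post blob",xs.min()+95,xs.max()+95,ys.min()+235,ys.max()+235)
print("post plane",onz("top",102.5,248,.116), "far left end", onz("top",99.5,248,.116))
m=(g[300:335,225:250]>75); ys,xs=np.nonzero(m&(np.arange(225,250)[None]<248)); print("btn",xs.mean()+225,ys.mean()+300,onz("top",xs.mean()+225,ys.mean()+300,.068))
E
python3 -m inch '[{"slide":[0,0,-1],"twist":[0,0,-10.1],"gripper":1},{"slide":[0,0,-1],"twist":[0,0,-10.1],"gripper":1},{"slide":[0,0,-1],"twist":[0,0,-10.1],"gripper":1},{"slide":[0,0,-1],"twist":[0,0,-10.1],"gripper":1},{"slide":[0,0,-1],"twist":[0,0,-10.1],"gripper":1},{"slide":[0,0,-1],"twist":[0,0,-10.1],"gripper":1},{"slide":[0,0,-1],"twist":[0,0,-10.1],"gripper":1}]' 40
python3 -m inch '[{"slide":[4,2,0],"twist":[0,0,0],"gripper":1},{"slide":[4,2,0],"twist":[0,0,0],"gripper":1},{"slide":[4,2,0],"twist":[0,0,0],"gripper":1},{"slide":[4,2,0],"twist":[0,0,0],"gripper":1},{"slide":[4,2,0],"twist":[0,0,0],"gripper":1},{"slide":[4,2,0],"twist":[0,0,0],"gripper":1},{"slide":[4,2,0],"twist":[0,0,0],"gripper":1},{"slide":[4,2,0],"twist":[0,0,0],"gripper":1},{"slide":[4,2,0],"twist":[0,0,0],"gripper":1},{"slide":[4,2,0],"twist":[0,0,0],"gripper":1},{"slide":[4,2,0],"twist":[0,0,0],"gripper":1},{"slide":[4,2,0],"twist":[0,0,0],"gripper":1},{"slide":[4,2,0],"twist":[0,0,0],"gripper":1},{"slide":[4,2,0],"twist":[0,0,0],"gripper":1},{"slide":[4,2,0],"twist":[0,0,0],"gripper":1},{"slide":[4,2,0],"twist":[0,0,0],"gripper":1},{"slide":[4,2,0],"twist":[0,0,0],"gripper":1},{"slide":[4,2,0],"twist":[0,0,0],"gripper":1},{"slide":[4,2,0],"twist":[0,0,0],"gripper":1}]'
python3 -c "
from h import *
go([.549,.3625,.085],90)"
```

```text
top dx/dy deg -0.9410565810760682 x at y=.22 0.6032244059013672 at .1 0.6051955274458168 44
bot dx/dy deg 8.083863562706918 x at y=.22 0.5426516541098084 at .1 0.5256076042688481 44
post blob 99 120 245 254
post plane [0.54962362 0.36416875 0.116     ] far left end [0.54966072 0.36998508 0.116     ]
btn 235.89513108614233 323.6179775280899 [0.39826694 0.11063582 0.068     ]
clock: 1.18
ee_pos: [0.173, -0.4957, 0.309]
orientation: [-0.0, 0.705, 0.709, 0.0]
force: [-0.4, 0.2, 0.3]
grip_width: 0.088
finger_force: 0.0
clock: 3.55
ee_pos: [0.5542, 0.2653, 0.3086]
orientation: [0.0, 0.707, 0.707, -0.0]
force: [0.0, 0.3, 0.9]
grip_width: 0.0883
finger_force: 0.0
yaw 89.94 pos [0.5542 0.2653 0.3086] twist_z -0.06 slide@final [ 9.72 -0.52 22.36] slide@cur [ 9.72 -0.53 22.36]
```

```bash
python3 -m inch '[{"slide":[3,0,0],"twist":[0,0,-1],"gripper":1},{"slide":[3,0,0],"twist":[0,0,0],"gripper":1},{"slide":[3,0,3],"twist":[0,0,0],"gripper":1},{"slide":[0.9,-0.3,3],"twist":[0,0,0],"gripper":1},{"slide":[0,0,4],"twist":[0,0,0],"gripper":1},{"slide":[0,0,4],"twist":[0,0,0],"gripper":1},{"slide":[0,0,4],"twist":[0,0,0],"gripper":1},{"slide":[0,0,3],"twist":[0,0,0],"gripper":1},{"slide":[0,0,1.3],"twist":[0,0,0],"gripper":1},{"slide":[0,0,0],"twist":[0,0,0],"gripper":0.1},{"slide":[0,0,0],"twist":[0,0,0],"gripper":0.1},{"slide":[0,0,0],"twist":[0,0,0],"gripper":0.1},{"slide":[0,0,0],"twist":[0,0,0],"gripper":0.1},{"slide":[0,0,0],"twist":[0,0,0],"gripper":0.1}]' 15
```

```text
clock: 5.3
ee_pos: [0.5497, 0.3629, 0.086]
orientation: [0.0, 0.701, 0.713, 0.0]
force: [-0.2, -0.2, -0.3]
grip_width: 0.0403
finger_force: 0.0
```

```bash
python3 -m inch '[{"slide":[0,0,0],"twist":[0,0,0],"gripper":0.1},{"slide":[0,0,0],"twist":[0,0,0],"gripper":0.1},{"slide":[0,0,0],"twist":[0,0,0],"gripper":0.1},{"slide":[0,0,0],"twist":[0,0,0],"gripper":0.1},{"slide":[-1,0,0],"twist":[0,0,0],"gripper":0.1},{"slide":[-1,0,0],"twist":[0,0,0],"gripper":0.1},{"slide":[-1,0,0],"twist":[0,0,0],"gripper":0.1},{"slide":[-1,0,0],"twist":[0,0,0],"gripper":0.1},{"slide":[-1,0,0],"twist":[0,0,0],"gripper":0.1},{"slide":[-1,0,0],"twist":[0,0,0],"gripper":0.1},{"slide":[-1,0,0],"twist":[0,0,0],"gripper":0.1},{"slide":[-0.5,0,0],"twist":[0,0,0],"gripper":0.1}]' 15
```

```text
clock: 6.8
ee_pos: [0.5511, 0.287, 0.0857]
orientation: [0.0, 0.701, 0.713, 0.0]
force: [1.4, 2.7, -2.0]
grip_width: 0.0174
finger_force: 15.0
```

```bash
for i in 1 2; do :; done; python3 -m inch '[{"slide":[-0.4,0,0],"twist":[0,0,0],"gripper":0.1},{"slide":[-0.4,0,0],"twist":[0,0,0],"gripper":0.1},{"slide":[-0.2,0,0],"twist":[0,0,0],"gripper":0.1}]'
python3 -m inch '[{"slide":[-0.3,0,0],"twist":[0,0,0],"gripper":0.1},{"slide":[-0.3,0,0],"twist":[0,0,0],"gripper":0.1}]'
python3 -m inch '[{"slide":[-0.3,0,0],"twist":[0,0,0],"gripper":0.1},{"slide":[0,0,0],"twist":[0,0,0],"gripper":0.1}]'
```

```text
clock: 7.18
ee_pos: [0.5513, 0.2777, 0.0857]
orientation: [0.0, 0.701, 0.713, 0.0]
force: [2.2, 1.7, -2.0]
grip_width: 0.0172
finger_force: 15.0
clock: 7.42
ee_pos: [0.5514, 0.2747, 0.0858]
orientation: [-0.001, 0.701, 0.713, 0.003]
force: [5.5, 22.0, -5.9]
grip_width: 0.0174
finger_force: 15.0
clock: 7.68
ee_pos: [0.5514, 0.272, 0.0861]
orientation: [-0.001, 0.701, 0.713, 0.003]
force: [5.0, 19.1, -5.6]
grip_width: 0.0175
finger_force: 15.0
```

```bash
python3 -m inch '[{"slide":[0.2,0,0],"twist":[0,0,0],"gripper":0.6},{"slide":[0,0,0],"twist":[0,0,0],"gripper":0.6},{"slide":[0,0,0],"twist":[0,0,0],"gripper":0.6},{"slide":[0,0,-4],"twist":[0,0,0],"gripper":0.6},{"slide":[0,0,-4],"twist":[0,0,0],"gripper":0},{"slide":[0,0,-4],"twist":[0,0,0],"gripper":0},{"slide":[0,0,-4],"twist":[0,0,0],"gripper":0},{"slide":[0.4,-4,0],"twist":[0,0,0],"gripper":0},{"slide":[0.4,-4,0],"twist":[0,0,0],"gripper":0},{"slide":[0,-4,0],"twist":[0,0,0],"gripper":0},{"slide":[0,-1.6,0],"twist":[0,0,0],"gripper":0}]'
python3 - <<'E'
from h import *
go([.4155,.2835,.19],91)
for n,b in(("scene",(330,80,490,260)),("top",(90,200,300,340))):
    i=r.camera(n)[b[1]:b[3],b[0]:b[2]]; cv2.imwrite(f"pics/{n}2.png",cv2.resize(i,None,fx=3,fy=3))
E
```

```text
clock: 9.05
ee_pos: [0.4133, 0.2765, 0.2461]
orientation: [0.0, 0.701, 0.713, -0.0]
force: [-0.1, 0.3, -0.6]
grip_width: 0.0008
finger_force: 0.0
yaw 90.97 pos [0.4133 0.2765 0.2461] twist_z -0.03 slide@final [0.7  0.23 5.61] slide@cur [0.7  0.23 5.61]
```

View pics/scene2.png

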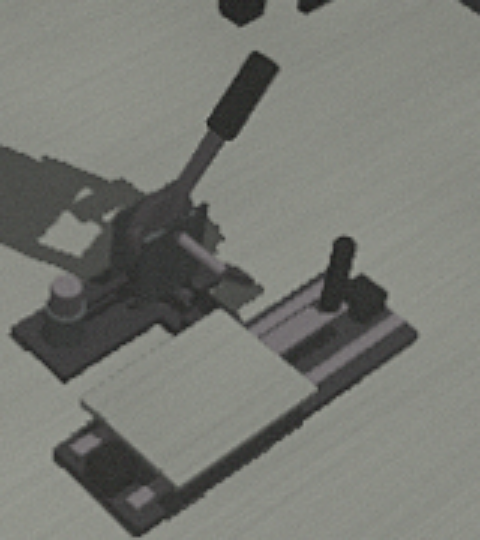

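The carriage now sits against the loading stop end and the post is near the other end of the track. Next is pushing the lever along its arc.

```bash
python3 -m inch '[{"slide":[0.7,0.2,3],"twist":[0,0,0],"gripper":0},{"slide":[0,0,3],"twist":[0,0,0],"gripper":0},{"slide":[0.7,0,1],"twist":[0,0,0],"gripper":0},{"slide":[0.7,0,1.2],"twist":[0,0,0],"gripper":0},{"slide":[0.7,0,1.2],"twist":[0,0,0],"gripper":0},{"slide":[0.6,0,1],"twist":[0,0,0],"gripper":0},{"slide":[0.6,0,1],"twist":[0,0,0],"gripper":0},{"slide":[0.5,0,1],"twist":[0,0,0],"gripper":0},{"slide":[0.4,0,1],"twist":[0,0,0],"gripper":0},{"slide":[0.3,0,1],"twist":[0,0,0],"gripper":0},{"slide":[0.2,0,1],"twist":[0,0,0],"gripper":0}]'
python3 -m inch '[{"slide":[0.1,0,0.5],"twist":[0,0,0],"gripper":0},{"slide":[0,0,0.3],"twist":[0,0,0],"gripper":0}]'
```

```text
clock: 10.52
ee_pos: [0.4179, 0.3322, 0.0951]
orientation: [0.001, 0.701, 0.713, 0.003]
force: [0.1, 3.2, 2.8]
grip_width: 0.0003
finger_force: 1.6
clock: 10.78
ee_pos: [0.4168, 0.3323, 0.084]
orientation: [0.0, 0.701, 0.713, 0.001]
force: [1.4, 1.8, 3.5]
grip_width: 0.0
finger_force: 1.7
```

```bash
python3 -m inch '[{"slide":[0,0,0.4],"twist":[0,0,0],"gripper":0},{"slide":[0,0,0.2],"twist":[0,0,0],"gripper":0}]'
python3 -m inch '[{"slide":[0,0,0.2],"twist":[0,0,0],"gripper":0},{"slide":[0,0,0.1],"twist":[0,0,0],"gripper":0}]'
```

```text
clock: 11.02
ee_pos: [0.4163, 0.3318, 0.0776]
orientation: [0.0, 0.701, 0.713, 0.0]
force: [1.6, 2.2, 3.5]
grip_width: 0.0004
finger_force: 1.7
clock: 11.28
ee_pos: [0.4163, 0.3316, 0.0747]
orientation: [0.0, 0.701, 0.713, 0.0]
force: [1.2, 3.0, 3.5]
grip_width: 0.0007
finger_force: 1.7
```

```bash
python3 -m inch '[{"slide":[0,0,-1],"twist":[0,0,0],"gripper":0},{"slide":[0,0,-4],"twist":[0,0,0],"gripper":0},{"slide":[0,0,-4],"twist":[0,0,0],"gripper":0},{"slide":[0,0,-4],"twist":[0,0,0],"gripper":0},{"slide":[0,0,-4],"twist":[0,0,0],"gripper":0.5},{"slide":[-5,0,0],"twist":[0,0,0],"gripper":1},{"slide":[-5,0,0],"twist":[0,0,0],"gripper":1},{"slide":[-5,0,0],"twist":[0,0,0],"gripper":1},{"slide":[-5,0,0],"twist":[0,0,0],"gripper":1},{"slide":[-5,0,0],"twist":[0,0,0],"gripper":1},{"slide":[-5,0,0],"twist":[0,0,0],"gripper":1},{"slide":[-5,0,0],"twist":[0,0,0],"gripper":1},{"slide":[-5,0,0],"twist":[0,0,0],"gripper":1},{"slide":[-5,0,0],"twist":[0,0,0],"gripper":1}]'
python3 - <<'E'
from h import *
im=r.camera("scene"); t=r.camera("top"); cv2.imwrite("pics/scene3f.png",im); cv2.imwrite("pics/top3f.png",t)
a=cv2.resize(im[80:260,330:490],(480,540)); b=cv2.resize(t[190:340,80:300],None,fx=1.45,fy=1.45); b=cv2.copyMakeBorder(b,0,540-b.shape[0],0,1,cv2.BORDER_CONSTANT); cv2.imwrite("pics/c3.png",np.hstack([a,b]))
for c in cartons(t): print(c)
E
```

```text
clock: 13.02
ee_pos: [0.4227, -0.1197, 0.2449]
orientation: [-0.001, 0.701, 0.713, -0.0]
force: [0.8, -0.2, 0.4]
grip_width: 0.0879
finger_force: 0.0
(array([ 0.4576, -0.3765]), np.float64(19.3), np.float64(0.1101), np.float64(0.0691), 1590.0)
(array([ 0.6163, -0.0968]), np.float64(179.2), np.float64(0.1097), np.float64(0.0622), 1450.0)
```

View pics/c3.png

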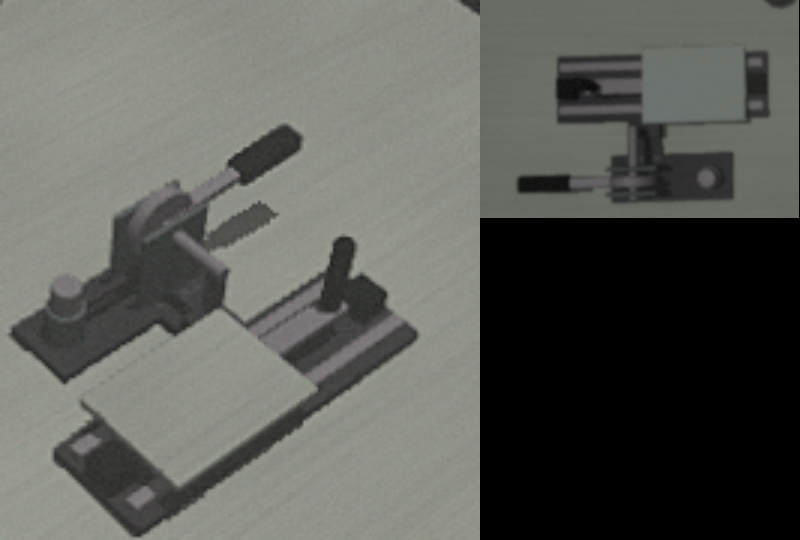

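Run:
```python
from h import *
for k,u1,u2 in [("mid",(418.3,131),(124,316.8)),("post",(444.5,160.5),(None))][:1]: print(k,two(u1,u2))
for th in(.85,.45,.05): 
    P=[.415,.211+.12*np.cos(th),.075+.12*np.sin(th)]; print(th,proj("scene",P),proj("top",P))
t=cv2.imread("pics/top3f.png"); g=cv2.cvtColor(t,cv2.COLOR_BGR2GRAY).astype(int)
print("row235",list(g[235,180:275])); print("col 225",list(g[212:282,225])); print("col 205", list(g[212:282,205]))
```

```text
mid (array([0.41448968, 0.33164492, 0.08129553]), np.float64(0.0001661163107797695))
0.85 [410.65604375 111.20187373] [129.22285955 319.13649925]
0.45 [417.26809658 118.91314509] [121.40005111 317.93721442]
0.05 [418.1669174  131.32979206] [124.43009921 316.50502619]
row235 [np.int64(97), np.int64(98), np.int64(97), np.int64(97), np.int64(95), np.int64(98), np.int64(97), np.int64(97), np.int64(97), np.int64(98), np.int64(95), np.int64(99), np.int64(106), np.int64(109), np.int64(113), np.int64(113), np.int64(112), np.int64(112), np.int64(112), np.int64(113), np.int64(113), np.int64(113), np.int64(112), np.int64(113), np.int64(111), np.int64(112), np.int64(113), np.int64(111), np.int64(112), np.int64(113), np.int64(111), np.int64(113), np.int64(111), np.int64(114), np.int64(114), np.int64(113), np.int64(113), np.int64(112), np.int64(112), np.int64(114), np.int64(112), np.int64(115), np.int64(111), np.int64(112), np.int64(112), np.int64(114), np.int64(113), np.int64(112), np.int64(113), np.int64(113), np.int64(114), np.int64(113), np.int64(113), np.int64(114), np.int64(113), np.int64(11
[... 1981 characters left out ...]
3), np.int64(112), np.int64(112), np.int64(112), np.int64(112), np.int64(111), np.int64(114), np.int64(112), np.int64(113), np.int64(112), np.int64(113), np.int64(113), np.int64(113), np.int64(113), np.int64(113), np.int64(111), np.int64(112), np.int64(114), np.int64(113), np.int64(113), np.int64(111), np.int64(114), np.int64(113), np.int64(112), np.int64(113), np.int64(113), np.int64(114), np.int64(113), np.int64(112), np.int64(112), np.int64(111), np.int64(113), np.int64(113), np.int64(113), np.int64(112), np.int64(112), np.int64(114), np.int64(112), np.int64(113), np.int64(105), np.int64(87), np.int64(60), np.int64(41), np.int64(36), np.int64(39), np.int64(34), np.int64(36), np.int64(36)]
```

The brake grip is at z 0.081, so the lever is level and in its last notch. Next is the carton by the tin.

```bash
python3 -m inch '[{"slide":[0.4,3.9,0],"twist":[0,0,0],"gripper":1},{"slide":[0.4,3.9,0],"twist":[0,0,0],"gripper":1},{"slide":[0.4,3.9,0],"twist":[0,0,0],"gripper":1},{"slide":[0.4,3.9,0],"twist":[0,0,0],"gripper":1},{"slide":[0.4,3.8,0],"twist":[0,0,0],"gripper":1},{"slide":[0,0,1],"twist":[0,0,-9.8],"gripper":1},{"slide":[0,0,1],"twist":[0,0,-9.8],"gripper":1},{"slide":[0,0,1],"twist":[0,0,-9.8],"gripper":1},{"slide":[0,0,1],"twist":[0,0,-9.8],"gripper":1},{"slide":[0,0,1],"twist":[0,0,-9.8],"gripper":1},{"slide":[0,0,1],"twist":[0,0,-9.8],"gripper":1},{"slide":[0,0,1],"twist":[0,0,-9.8],"gripper":1},{"slide":[0,0,1],"twist":[0,0,-9.8],"gripper":1},{"slide":[0,0,1],"twist":[0,0,-9.8],"gripper":1}]' 40
python3 -c "
from h import *
go([.6163,-.0968,.008],179.3); print('deck',onz('top',226.4,247.7,.046))
for c in cartons(): print(c)"
```

```text
clock: 14.88
ee_pos: [0.6166, -0.0941, 0.1545]
orientation: [-0.001, 0.004, 1.0, 0.0]
force: [-1.0, -0.1, -0.9]
grip_width: 0.0881
finger_force: 0.0
yaw 179.49 pos [ 0.6166 -0.0941  0.1545] twist_z 0.19 slide@final [ 0.03 -0.27 14.65] slide@cur [ 0.03 -0.27 14.65]
deck [0.55422555 0.13532907 0.046     ]
(array([ 0.3963, -0.2864]), np.float64(161.1), np.float64(0.109), np.float64(0.0678), 1581.5)
(array([ 0.4578, -0.3769]), np.float64(18.6), np.float64(0.11), np.float64(0.0691), 1595.0)
```

```bash
python3 -m inch '[{"slide":[0,-0.3,2.6],"twist":[0,0,0],"gripper":1},{"slide":[0,0,3],"twist":[0,0,0],"gripper":1},{"slide":[0,0,3],"twist":[0,0,0],"gripper":1},{"slide":[0,0,3],"twist":[0,0,0],"gripper":1},{"slide":[0,0,2],"twist":[0,0,0],"gripper":1},{"slide":[0,0,1],"twist":[0,0,0],"gripper":1},{"slide":[0,0,0],"twist":[0,0,0],"gripper":0.5},{"slide":[0,0,0],"twist":[0,0,0],"gripper":0.5},{"slide":[0,0,0],"twist":[0,0,0],"gripper":0.5},{"slide":[0,0,0],"twist":[0,0,0],"gripper":0.5},{"slide":[0,0,0],"twist":[0,0,0],"gripper":0.5}]' 40
python3 -c "
from h import *
q=[(357.3,214),(389,243.3),(436,209),(404,183.3)]
P=np.array([onz('scene',*c,.046) for c in q]); print(P.round(4),P.mean(0)); d=P[2]-P[1]; print(np.degrees(np.arctan2(d[1],d[0])))
print(two((444.3,160.7),(136.5,250)))
"
```

```text
clock: 16.3
ee_pos: [0.6176, -0.0981, 0.0097]
orientation: [0.001, 0.008, 1.0, -0.0]
force: [-0.8, 1.1, 5.7]
grip_width: 0.066
finger_force: 40.0
[[0.5074 0.0554 0.046 ]
 [0.6134 0.0574 0.046 ]
 [0.6074 0.2083 0.046 ]
 [0.503  0.2048 0.046 ]] [0.55780022 0.13145433 0.046     ]
92.27847688404509
(array([0.54260413, 0.29866931, 0.0982025 ]), np.float64(0.013328602241091982))
```

```bash
python3 -m inch '[{"slide":[0,0,-2],"twist":[0,0,0],"gripper":0.5},{"slide":[0,0,-3],"twist":[0,0,0],"gripper":0.5},{"slide":[0,0,-3],"twist":[0,0,0],"gripper":0.5},{"slide":[0,0,-3],"twist":[0,0,0],"gripper":0.5},{"slide":[0,0,-1],"twist":[0,0,9.8],"gripper":0.5},{"slide":[0,0,0],"twist":[0,0,9.8],"gripper":0.5},{"slide":[0,0,0],"twist":[0,0,9.8],"gripper":0.5},{"slide":[0,0,0],"twist":[0,0,9.8],"gripper":0.5},{"slide":[0,0,0],"twist":[0,0,9.8],"gripper":0.5},{"slide":[0,0,0],"twist":[0,0,9.8],"gripper":0.5},{"slide":[0,0,0],"twist":[0,0,9.8],"gripper":0.5},{"slide":[0,0,0],"twist":[0,0,9.8],"gripper":0.5},{"slide":[0,0,0],"twist":[0,0,9.8],"gripper":0.5},{"slide":[3.8,-1,0],"twist":[0,0,0],"gripper":0.5},{"slide":[3.8,-1,0],"twist":[0,0,0],"gripper":0.5},{"slide":[3.8,-1,0],"twist":[0,0,0],"gripper":0.5},{"slide":[3.8,-1,0],"twist":[0,0,0],"gripper":0.5},{"slide":[3.8,-1,0],"twist":[0,0,0],"gripper":0.5},{"slide":[3.8,-1,0],"twist":[0,0,0],"gripper":0.5},{"slide":[0,0,0],"twist":[0,0,0],"gripper":0.5}]'
python3 -c "
from h import *
go([.554,.132,.056],91.1); i=r.camera('scene'); cv2.imwrite('pics/s4.png',cv2.resize(i[60:300,250:550],None,fx=2,fy=2))"
```

```text
clock: 18.8
ee_pos: [0.5525, 0.1309, 0.1295]
orientation: [-0.0, 0.7, 0.714, -0.0]
force: [0.9, -0.7, -3.7]
grip_width: 0.0658
finger_force: 40.0
yaw 91.13 pos [0.5525 0.1309 0.1295] twist_z 0.03 slide@final [0.11 0.15 7.35] slide@cur [0.11 0.15 7.35]
```

View pics/s4.png

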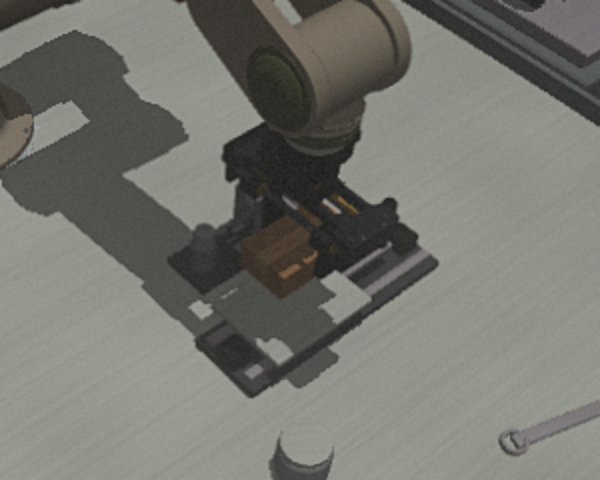

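The carton is held level over the deck, so I lower and release it.

```bash
python3 -m inch '[{"slide":[0.1,0.15,2],"twist":[0,0,0],"gripper":0.5},{"slide":[0,0,2],"twist":[0,0,0],"gripper":0.5},{"slide":[0,0,2],"twist":[0,0,0],"gripper":0.5},{"slide":[0,0,0.8],"twist":[0,0,0],"gripper":0.5},{"slide":[0,0,0.4],"twist":[0,0,0],"gripper":0.5},{"slide":[0,0,0.15],"twist":[0,0,0],"gripper":0.5},{"slide":[0,0,0],"twist":[0,0,0],"gripper":0.5}]'
python3 -m inch '[{"slide":[0,0,0],"twist":[0,0,0],"gripper":1},{"slide":[0,0,0],"twist":[0,0,0],"gripper":1},{"slide":[0,0,0],"twist":[0,0,0],"gripper":1},{"slide":[0,0,0],"twist":[0,0,0],"gripper":1},{"slide":[0,0,-2],"twist":[0,0,0],"gripper":1},{"slide":[0,0,-4],"twist":[0,0,0],"gripper":1},{"slide":[0,0,-4],"twist":[0,0,0],"gripper":1},{"slide":[0,0,-4],"twist":[0,0,0],"gripper":1},{"slide":[-4,0,0],"twist":[0,0,0],"gripper":1},{"slide":[-4,0,0],"twist":[0,0,0],"gripper":1},{"slide":[-4,0,0],"twist":[0,0,0],"gripper":1},{"slide":[-4,0,0],"twist":[0,0,0],"gripper":1},{"slide":[-4,0,0],"twist":[0,0,0],"gripper":1}]'
python3 - <<'E'
from h import *
t=r.camera("top"); cv2.imwrite("pics/t5.png",t)
for c in cartons(t): print(c)
print("deck",cartons(t,z=.082,box=(150,200,300,300)))
s=r.camera("scene"); cv2.imwrite("pics/s5.png",s)
E
```

```text
clock: 19.73
ee_pos: [0.5553, 0.1299, 0.0558]
orientation: [0.0, 0.701, 0.713, 0.0]
force: [-0.2, -0.2, -3.4]
grip_width: 0.0657
finger_force: 40.0
clock: 21.35
ee_pos: [0.5581, -0.0713, 0.1953]
orientation: [0.0, 0.701, 0.713, 0.0]
force: [-0.0, 0.2, -0.3]
grip_width: 0.0881
finger_force: 0.0
(array([ 0.3962, -0.2865]), np.float64(161.1), np.float64(0.1088), np.float64(0.0676), 1581.5)
(array([ 0.4578, -0.377 ]), np.float64(18.4), np.float64(0.11), np.float64(0.0694), 1595.0)
deck [(array([0.5549, 0.1278]), np.float64(89.7), np.float64(0.1095), np.float64(0.0651), 1673.5)]
```

Run:
```python
from h import *
t=cv2.imread("pics/t5.png"); s=cv2.imread("pics/s5.png")
a=cv2.resize(t[210:285,170:290],None,fx=6,fy=6,interpolation=cv2.INTER_CUBIC)
a=cv2.convertScaleAbs(a,alpha=1.6); 
cv2.imwrite("pics/c5.png",a)
b=cv2.resize(s[155:265,330:465],None,fx=5,fy=5,interpolation=cv2.INTER_CUBIC); cv2.imwrite("pics/d5.png",cv2.convertScaleAbs(b,alpha=1.6))
```

```text
(no output)
```

View pics/c5.png

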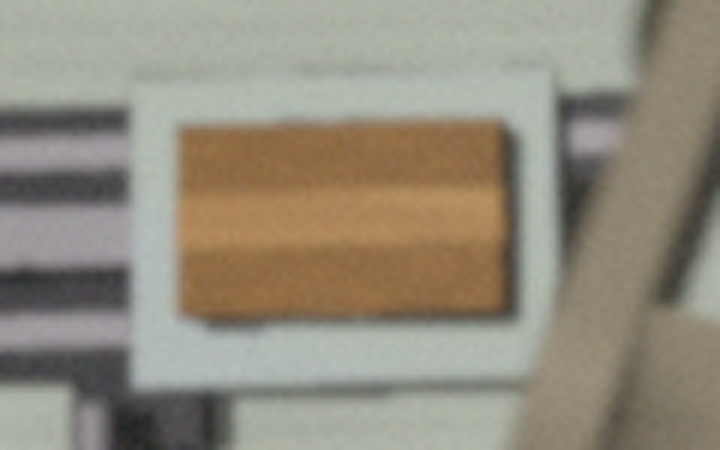

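View pics/d5.png

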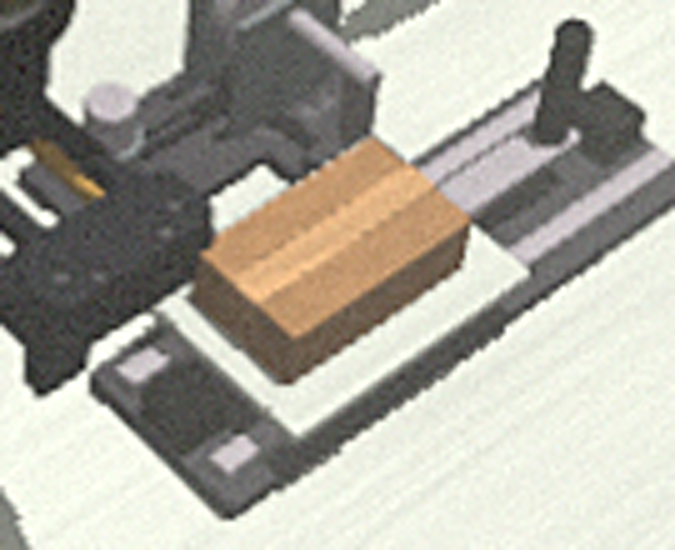

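Run:
```python
from h import *
T=lambda x,y,z:onz("top",170+x/6,210+y/6,z)[:2]; S=lambda x,y,z:onz("scene",330+x/5,155+y/5,z)[:2]
d=np.array([T(132,80,.046),T(553,70,.046),T(131,391,.046),T(560,381,.046)]); print("deck top",d.round(4).tolist(),d.mean(0))
c=np.array([T(180,125,.082),T(503,121,.082),T(181,315,.082),T(504,312,.082)]); print("carton top",c.mean(0))
f,rr=S(297,437,.046),S(530,270,.046); print("deck scene front,right",f,rr)
cf,cr,cl=S(290,383,.046),S(467,265,.046),S(195,295,.046); print("carton scene",cf,cr,cl,"c",(cr+cl)/2)
print("scene deck c from edge mid:",(f+rr)/2+55e-3*np.array([-np.cos(.02),-np.sin(.02)]))
ct=[S(203,255,.082),S(375,137,.082),S(468,213,.082),S(293,337,.082)]; print("carton scene top",np.mean(ct,0))
```

```text
deck top [[0.6062, 0.2082], [0.6088, 0.0606], [0.4972, 0.2067], [0.4997, 0.0577]] [0.55297632 0.13329297]
carton top [0.55415737 0.12777596]
deck scene front,right [0.61209653 0.05968692] [0.60736304 0.20830309]
carton scene [0.5881055  0.07702441] [0.58731457 0.18731936] [0.52383508 0.07643234] c [0.55557482 0.13187585]
scene deck c from edge mid: [0.55474079 0.13289508]
carton scene top [0.55666512 0.12829749]
```

Carton 1 sits about 5 mm short of the deck centre along the track, which is within limits. The next carton is the knocked one.

```bash
python3 -m inch '[{"slide":[-3.5,-2.75,0],"twist":[0,0,0],"gripper":1},{"slide":[-3.5,-2.75,0],"twist":[0,0,0],"gripper":1},{"slide":[-3.5,-2.75,0],"twist":[0,0,0],"gripper":1},{"slide":[-3.5,-2.75,0],"twist":[0,0,0],"gripper":1},{"slide":[-3.5,-2.75,0],"twist":[0,0,0],"gripper":1},{"slide":[-3.6,-2.75,0],"twist":[0,0,0],"gripper":1},{"slide":[0,0,1],"twist":[0,0,-10],"gripper":1},{"slide":[0,0,1],"twist":[0,0,-10],"gripper":1},{"slide":[0,0,1],"twist":[0,0,-10],"gripper":1},{"slide":[0,0,1],"twist":[0,0,-10],"gripper":1},{"slide":[0,0,1],"twist":[0,0,-10],"gripper":1},{"slide":[0,0,1],"twist":[0,0,-10],"gripper":1},{"slide":[0,0,1],"twist":[0,0,-10],"gripper":1},{"slide":[0,0,0],"twist":[0,0,0],"gripper":1}]' 40
python3 -c "
from h import *
go([.3962,-.2865,.009],161.1)"
```

```text
clock: 23.2
ee_pos: [0.3968, -0.283, 0.1248]
orientation: [-0.0, 0.166, 0.986, 0.0]
force: [-0.9, 0.3, 0.2]
grip_width: 0.0887
finger_force: 0.0
yaw 160.88 pos [ 0.3968 -0.283   0.1248] twist_z -0.22 slide@final [-0.06 -0.35 11.58] slide@cur [-0.06 -0.35 11.58]
```

```bash
python3 -m inch '[{"slide":[-0.1,-0.35,2],"twist":[0,0,0],"gripper":1},{"slide":[0,0,3],"twist":[0,0,0],"gripper":1},{"slide":[0,0,3],"twist":[0,0,0],"gripper":1},{"slide":[0,0,2],"twist":[0,0,0],"gripper":1},{"slide":[0,0,1],"twist":[0,0,0],"gripper":1},{"slide":[0,0,0.6],"twist":[0,0,0],"gripper":1},{"slide":[0,0,0],"twist":[0,0,0],"gripper":0.5},{"slide":[0,0,0],"twist":[0,0,0],"gripper":0.5},{"slide":[0,0,0],"twist":[0,0,0],"gripper":0.5},{"slide":[0,0,0],"twist":[0,0,0],"gripper":0.5},{"slide":[0,0,0],"twist":[0,0,0],"gripper":0.5}]' 40
python3 -c "
from h import *
go([.554,.133,.15],91.1)"
```

```text
clock: 24.58
ee_pos: [0.3967, -0.2877, 0.0098]
orientation: [0.0, 0.166, 0.986, -0.0]
force: [-1.0, -0.4, 5.6]
grip_width: 0.0657
finger_force: 40.0
yaw 160.93 pos [ 0.3967 -0.2877  0.0098] twist_z 69.83 slide@final [ 41.76  16.53 -14.02] slide@cur [ -1.12  44.9  -14.02]
```

```bash
python3 -m inch '[{"slide":[0,0,-2],"twist":[0,0,0],"gripper":0.5},{"slide":[0,0,-3],"twist":[0,0,0],"gripper":0.5},{"slide":[0,0,-3],"twist":[0,0,0],"gripper":0.5},{"slide":[0,0,-3],"twist":[0,0,0],"gripper":0.5},{"slide":[0,0,-3],"twist":[0,0,10],"gripper":0.5},{"slide":[0,0,0],"twist":[0,0,10],"gripper":0.5},{"slide":[0,0,0],"twist":[0,0,10],"gripper":0.5},{"slide":[0,0,0],"twist":[0,0,10],"gripper":0.5},{"slide":[0,0,0],"twist":[0,0,10],"gripper":0.5},{"slide":[0,0,0],"twist":[0,0,10],"gripper":0.5},{"slide":[0,0,0],"twist":[0,0,9.8],"gripper":0.5},{"slide":[4.6,1.8,0],"twist":[0,0,0],"gripper":0.5},{"slide":[4.6,1.8,0],"twist":[0,0,0],"gripper":0.5},{"slide":[4.6,1.8,0],"twist":[0,0,0],"gripper":0.5},{"slide":[4.6,1.8,0],"twist":[0,0,0],"gripper":0.5},{"slide":[4.6,1.8,0],"twist":[0,0,0],"gripper":0.5},{"slide":[4.6,1.8,0],"twist":[0,0,0],"gripper":0.5},{"slide":[4.6,1.8,0],"twist":[0,0,0],"gripper":0.5},{"slide":[4.6,1.8,0],"twist":[0,0,0],"gripper":0.5},{"slide":[4.6,1.8,0],"twist":[0,0,0],"gripper":0.5}]'
python3 -m inch '[{"slide":[0,0,0],"twist":[0,0,0],"gripper":0.5},{"slide":[0,0,0],"twist":[0,0,0],"gripper":0.5}]'
python3 -c "
from h import *
go([.554,.133,.092],91.1); i=r.camera('scene'); cv2.imwrite('pics/s6.png',cv2.resize(i[100:280,330:490],None,fx=3,fy=3))"
```

```text
clock: 27.08
ee_pos: [0.55, 0.1314, 0.1485]
orientation: [-0.001, 0.7, 0.714, -0.001]
force: [1.8, -0.7, -4.6]
grip_width: 0.0657
finger_force: 40.0
clock: 27.32
ee_pos: [0.5496, 0.1295, 0.1485]
orientation: [-0.001, 0.7, 0.714, -0.001]
force: [0.1, -0.2, -4.7]
grip_width: 0.0656
finger_force: 40.0
yaw 91.15 pos [0.5496 0.1295 0.1485] twist_z 0.05 slide@final [0.35 0.45 5.65] slide@cur [0.35 0.45 5.65]
```

View pics/s6.png

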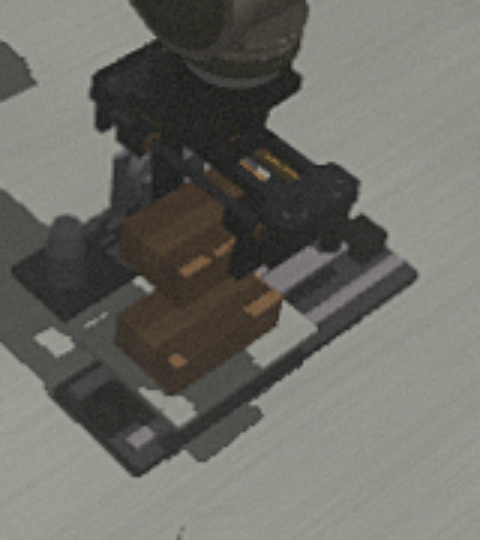

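The second carton is held square above the first. I lower it.

```bash
python3 -m inch '[{"slide":[0.35,0.5,2],"twist":[0,0,0],"gripper":0.5},{"slide":[0,0,2],"twist":[0,0,0],"gripper":0.5},{"slide":[0,0,1],"twist":[0,0,0],"gripper":0.5},{"slide":[0,0,0.4],"twist":[0,0,0],"gripper":0.5},{"slide":[0,0,0.2],"twist":[0,0,0],"gripper":0.5},{"slide":[0,0,0],"twist":[0,0,0],"gripper":0.5},{"slide":[0,0,0],"twist":[0,0,0],"gripper":0.5}]'
```

```text
clock: 28.25
ee_pos: [0.5554, 0.1334, 0.0937]
orientation: [0.0, 0.7, 0.714, 0.0]
force: [-0.3, -0.7, -4.4]
grip_width: 0.0655
finger_force: 40.0
```

```bash
python3 -m inch '[{"slide":[0,0,0.15],"twist":[0,0,0],"gripper":0.5},{"slide":[0,0,0],"twist":[0,0,0],"gripper":0.5},{"slide":[0,0,0],"twist":[0,0,0],"gripper":1},{"slide":[0,0,0],"twist":[0,0,0],"gripper":1},{"slide":[0,0,0],"twist":[0,0,0],"gripper":1},{"slide":[0,0,0],"twist":[0,0,0],"gripper":1},{"slide":[0,0,-2],"twist":[0,0,0],"gripper":1},{"slide":[0,0,-4],"twist":[0,0,0],"gripper":1},{"slide":[0,0,-4],"twist":[0,0,0],"gripper":1},{"slide":[-4,0,0],"twist":[0,0,0],"gripper":1},{"slide":[-4,0,0],"twist":[0,0,0],"gripper":1},{"slide":[-4,0,0],"twist":[0,0,0],"gripper":1},{"slide":[-4,0,0],"twist":[0,0,0],"gripper":1},{"slide":[-4,0,0],"twist":[0,0,0],"gripper":1},{"slide":[-3,0,0],"twist":[0,0,0],"gripper":1}]'
python3 - <<'E'
from h import *
t=r.camera("top"); cv2.imwrite("pics/t7.png",t)
for c in cartons(t): print(c); p=c[0]
print("deck",cartons(t,z=.118,box=(150,200,300,300),amax=3500))
go([p[0],p[1],.009],18.7)
E
```

```text
clock: 30.12
ee_pos: [0.5596, -0.0982, 0.1918]
orientation: [0.0, 0.7, 0.714, 0.0]
force: [0.1, -0.3, 0.1]
grip_width: 0.0878
finger_force: 0.0
(array([ 0.4579, -0.3773]), np.float64(19.3), np.float64(0.1101), np.float64(0.0683), 1576.5)
deck [(array([0.5541, 0.1292]), np.float64(91.2), np.float64(0.1215), np.float64(0.0661), 1969.0)]
yaw 90.98 pos [ 0.5597 -0.1011  0.1917] twist_z 72.28 slide@final [-18.5   22.9   18.27] slide@cur [-27.45 -10.65  18.27]
```

```bash
python3 -m inch '[{"slide":[-3.9,-1.5,0],"twist":[0,0,0],"gripper":1},{"slide":[-3.9,-1.5,0],"twist":[0,0,0],"gripper":1},{"slide":[-3.9,-1.5,0],"twist":[0,0,0],"gripper":1},{"slide":[-3.9,-1.5,0],"twist":[0,0,0],"gripper":1},{"slide":[-3.9,-1.5,0],"twist":[0,0,0],"gripper":1},{"slide":[-3.9,-1.5,0],"twist":[0,0,0],"gripper":1},{"slide":[-4,-1.6,0],"twist":[0,0,0],"gripper":1},{"slide":[0,0,1],"twist":[0,0,10.3],"gripper":1},{"slide":[0,0,1],"twist":[0,0,10.3],"gripper":1},{"slide":[0,0,1],"twist":[0,0,10.3],"gripper":1},{"slide":[0,0,1],"twist":[0,0,10.3],"gripper":1},{"slide":[0,0,1],"twist":[0,0,10.3],"gripper":1},{"slide":[0,0,1],"twist":[0,0,10.3],"gripper":1},{"slide":[0,0,1],"twist":[0,0,10.2],"gripper":1},{"slide":[0,0,0],"twist":[0,0,0],"gripper":1},{"slide":[0,0,0],"twist":[0,0,0],"gripper":1}]' 40
python3 -c "
from h import *
go([.4579,-.3773,.009],18.8)"
```

```text
clock: 32.17
ee_pos: [0.4594, -0.3727, 0.1222]
orientation: [0.0, 0.986, 0.168, 0.0]
force: [-0.3, 0.0, 0.0]
grip_width: 0.0884
finger_force: 0.0
yaw 19.34 pos [ 0.4594 -0.3727  0.1222] twist_z 0.54 slide@final [-0.29  0.39 11.32] slide@cur [-0.29  0.39 11.32]
```

```bash
python3 -m inch '[{"slide":[-0.3,0.4,2],"twist":[0,0,0.4],"gripper":1},{"slide":[0,0,3],"twist":[0,0,0],"gripper":1},{"slide":[0,0,3],"twist":[0,0,0],"gripper":1},{"slide":[0,0,2],"twist":[0,0,0],"gripper":1},{"slide":[0,0,1],"twist":[0,0,0],"gripper":1},{"slide":[0,0,0.4],"twist":[0,0,0],"gripper":1},{"slide":[0,0,0],"twist":[0,0,0],"gripper":0.5},{"slide":[0,0,0],"twist":[0,0,0],"gripper":0.5},{"slide":[0,0,0],"twist":[0,0,0],"gripper":0.5},{"slide":[0,0,0],"twist":[0,0,0],"gripper":0.5},{"slide":[0,0,0],"twist":[0,0,0],"gripper":0.5}]' 40
python3 -c "
from h import *
go([.5545,.133,.18],91.1)"
```

```text
clock: 33.55
ee_pos: [0.458, -0.3779, 0.0084]
orientation: [0.001, 0.987, 0.163, 0.0]
force: [0.2, -0.5, 6.3]
grip_width: 0.0656
finger_force: 40.0
yaw 18.75 pos [ 0.458  -0.3779  0.0084] twist_z -72.35 slide@final [ 50.89  10.63 -17.16] slide@cur [ 25.56 -45.28 -17.16]
```

```bash
python3 -m inch '[{"slide":[0,0,-2],"twist":[0,0,0],"gripper":0.5},{"slide":[0,0,-3],"twist":[0,0,0],"gripper":0.5},{"slide":[0,0,-3],"twist":[0,0,0],"gripper":0.5},{"slide":[0,0,-3],"twist":[0,0,0],"gripper":0.5},{"slide":[0,0,-3],"twist":[0,0,0],"gripper":0.5},{"slide":[0,0,-3],"twist":[0,0,-10.3],"gripper":0.5},{"slide":[0,0,-1],"twist":[0,0,-10.3],"gripper":0.5},{"slide":[0,0,0],"twist":[0,0,-10.3],"gripper":0.5},{"slide":[0,0,0],"twist":[0,0,-10.3],"gripper":0.5},{"slide":[0,0,0],"twist":[0,0,-10.3],"gripper":0.5},{"slide":[0,0,0],"twist":[0,0,-10.3],"gripper":0.5},{"slide":[0,0,0],"twist":[0,0,-10.5],"gripper":0.5},{"slide":[0,0,0],"twist":[0,0,0],"gripper":0.5}]'
python3 -m inch '[{"slide":[5,1,0],"twist":[0,0,0],"gripper":0.5},{"slide":[5,1,0],"twist":[0,0,0],"gripper":0.5},{"slide":[5,1,0],"twist":[0,0,0],"gripper":0.5},{"slide":[5,1,0],"twist":[0,0,0],"gripper":0.5},{"slide":[5,1,0],"twist":[0,0,0],"gripper":0.5},{"slide":[5,1,0],"twist":[0,0,0],"gripper":0.5},{"slide":[5,1,0],"twist":[0,0,0],"gripper":0.5},{"slide":[5,1,0],"twist":[0,0,0],"gripper":0.5},{"slide":[5,1,0],"twist":[0,0,0],"gripper":0.5},{"slide":[4,1,0],"twist":[0,0,0],"gripper":0.5},{"slide":[0,0,0],"twist":[0,0,0],"gripper":0.5},{"slide":[0,0,0],"twist":[0,0,0],"gripper":0.5}]'
python3 -c "
from h import *
go([.5548,.133,.1264],91.1); i=r.camera('scene'); cv2.imwrite('pics/s8.png',cv2.resize(i[100:280,330:490],None,fx=3,fy=3))"
```

```text
clock: 35.17
ee_pos: [0.4573, -0.3769, 0.1868]
orientation: [-0.001, 0.701, 0.713, 0.0]
force: [0.2, -0.4, -4.6]
grip_width: 0.0655
finger_force: 40.0
clock: 36.67
ee_pos: [0.5484, 0.1139, 0.1873]
orientation: [-0.0, 0.702, 0.713, -0.0]
force: [0.8, -0.9, -4.5]
grip_width: 0.0653
finger_force: 40.0
yaw 90.9 pos [0.5484 0.1139 0.1873] twist_z -0.2 slide@final [1.89 0.67 6.09] slide@cur [1.9  0.67 6.09]
```

View pics/s8.png

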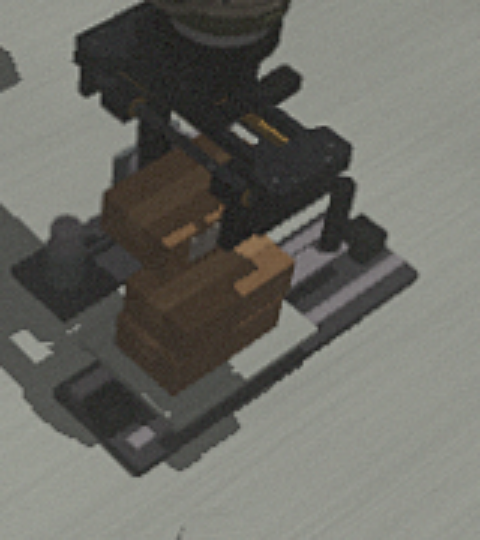

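The two-carton stack is square and the third carton is held above it. I lower it.

```bash
python3 -m inch '[{"slide":[1,0.4,0],"twist":[0,0,-0.2],"gripper":0.5},{"slide":[0.8,0.3,2],"twist":[0,0,0],"gripper":0.5},{"slide":[0,0,2],"twist":[0,0,0],"gripper":0.5},{"slide":[0,0,1],"twist":[0,0,0],"gripper":0.5},{"slide":[0,0,0.6],"twist":[0,0,0],"gripper":0.5},{"slide":[0,0,0.3],"twist":[0,0,0],"gripper":0.5},{"slide":[0,0,0],"twist":[0,0,0],"gripper":0.5},{"slide":[0,0,0],"twist":[0,0,0],"gripper":0.5}]'
```

```text
clock: 37.72
ee_pos: [0.5556, 0.1325, 0.1292]
orientation: [0.0, 0.699, 0.715, 0.0]
force: [0.0, -0.4, -4.1]
grip_width: 0.0655
finger_force: 40.0
```

```bash
python3 -m inch '[{"slide":[0,0,0.2],"twist":[0,0,0],"gripper":0.5},{"slide":[0,0,0.05],"twist":[0,0,0],"gripper":0.5},{"slide":[0,0,0],"twist":[0,0,0],"gripper":0.5},{"slide":[0,0,0],"twist":[0,0,0],"gripper":1},{"slide":[0,0,0],"twist":[0,0,0],"gripper":1},{"slide":[0,0,0],"twist":[0,0,0],"gripper":1},{"slide":[0,0,0],"twist":[0,0,0],"gripper":1},{"slide":[0,0,-2],"twist":[0,0,0],"gripper":1},{"slide":[0,0,-4],"twist":[0,0,0],"gripper":1},{"slide":[0,0,-2],"twist":[0,0,0],"gripper":1},{"slide":[-4,0,0],"twist":[0,0,0],"gripper":1},{"slide":[-4,0,0],"twist":[0,0,0],"gripper":1},{"slide":[-4,0,0],"twist":[0,0,0],"gripper":1},{"slide":[-4,0,0],"twist":[0,0,0],"gripper":1},{"slide":[-4,0,0],"twist":[0,0,0],"gripper":0},{"slide":[-3,0,0],"twist":[0,0,0],"gripper":0},{"slide":[0,0,0],"twist":[0,0,0],"gripper":0}]'
python3 - <<'E'
from h import *
t=r.camera("top"); s=r.camera("scene")
print("deck",cartons(t,z=.154,box=(150,200,300,300),amax=4500))
a=cv2.resize(t[205:290,170:290],None,fx=3.3,fy=3.3,interpolation=cv2.INTER_CUBIC); b=cv2.resize(s[125:265,330:465],None,fx=2.9,fy=2.9,interpolation=cv2.INTER_CUBIC)
H=max(a.shape[0],b.shape[0]); p=lambda i:cv2.copyMakeBorder(i,0,H-i.shape[0],0,0,cv2.BORDER_CONSTANT)
cv2.imwrite("pics/c9.png",cv2.convertScaleAbs(np.hstack([p(a),p(b)]),alpha=1.5))
go([.421,.1095,.12],91.1); print(onz("top",237,311.5,.068))
E
```

```text
clock: 39.85
ee_pos: [0.5603, -0.099, 0.2061]
orientation: [-0.0, 0.7, 0.714, -0.0]
force: [-0.8, -0.9, 0.4]
grip_width: 0.0603
finger_force: 0.0
deck [(array([0.5539, 0.1255]), np.float64(91.3), np.float64(0.1224), np.float64(0.0673), 2134.0)]
yaw 91.23 pos [ 0.5603 -0.097   0.2062] twist_z 0.13 slide@final [ 20.91 -13.53   8.62] slide@cur [ 20.94 -13.49   8.62]
[0.42254284 0.10861611 0.068     ]
```

View pics/c9.png

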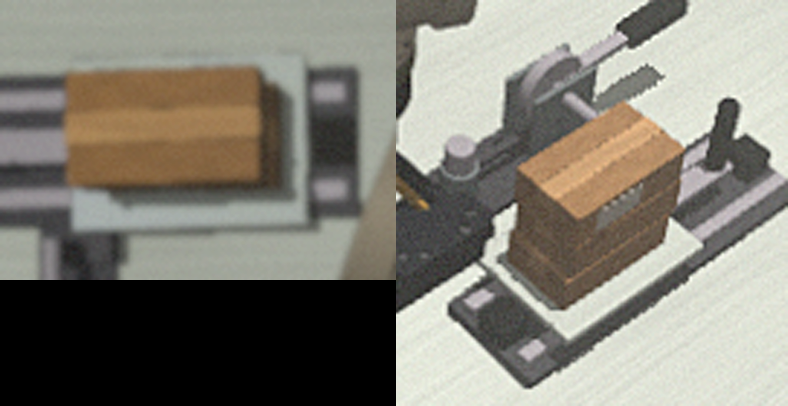

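The column stands square on the deck with the lever still level. Next I turn the gripper so its body clears the column and go to the button.

```bash
python3 -m inch '[{"slide":[0,-2,0],"twist":[0,0,10.1],"gripper":0},{"slide":[0,0,0],"twist":[0,0,10.1],"gripper":0},{"slide":[0,0,0],"twist":[0,0,10.1],"gripper":0},{"slide":[0,0,0],"twist":[0,0,10.1],"gripper":0},{"slide":[0,0,0],"twist":[0,0,10.1],"gripper":0},{"slide":[0,0,0],"twist":[0,0,10.1],"gripper":0},{"slide":[0,0,0],"twist":[0,0,10.1],"gripper":0},{"slide":[0,0,0],"twist":[0,0,10.1],"gripper":0},{"slide":[0,0,0],"twist":[0,0,10.1],"gripper":0},{"slide":[-4,0,0],"twist":[0,0,0],"gripper":0},{"slide":[-4,0,0],"twist":[0,0,0],"gripper":0},{"slide":[-4,-3,0],"twist":[0,0,0],"gripper":0},{"slide":[0,-4,0],"twist":[0,0,0],"gripper":0},{"slide":[0,-4,0],"twist":[0,0,0],"gripper":0},{"slide":[0,-4,0],"twist":[0,0,0],"gripper":0},{"slide":[0,-4,0],"twist":[0,0,0],"gripper":0},{"slide":[0,0,0],"twist":[0,0,0],"gripper":0},{"slide":[0,0,0],"twist":[0,0,0],"gripper":0}]'
python3 -c "
from h import *
go([.4225,.1065,.075],0)
T=lambda x,y,z:onz('top',170+x/3.3,205+y/3.3,z)[:2]
print('topcarton',np.mean([T(66,74,.154),T(258,68,.154),T(70,187,.154),T(262,181,.154)],0))"
```

```text
clock: 42.2
ee_pos: [0.419, 0.0916, 0.2063]
orientation: [0.0, 1.0, 0.004, 0.0]
force: [-0.8, 0.1, -0.7]
grip_width: 0.0006
finger_force: 0.0
yaw 0.41 pos [0.419  0.0916 0.2063] twist_z 0.41 slide@final [ 0.35 -1.49 13.13] slide@cur [ 0.36 -1.49 13.13]
topcarton [0.55352309 0.12894704]
```

```bash
python3 -m inch '[{"slide":[0.35,-1.5,3],"twist":[0,0,0],"gripper":0},{"slide":[0,0,3],"twist":[0,0,0],"gripper":0},{"slide":[0,0,3],"twist":[0,0,0],"gripper":0},{"slide":[0,0,2],"twist":[0,0,0],"gripper":0},{"slide":[0,0,1.5],"twist":[0,0,0],"gripper":0},{"slide":[0,0,0.7],"twist":[0,0,0],"gripper":0},{"slide":[0,0,0.4],"twist":[0,0,0],"gripper":0},{"slide":[0,0,0.2],"twist":[0,0,0],"gripper":0},{"slide":[0,0,0],"twist":[0,0,0],"gripper":0}]'
python3 -m inch '[{"slide":[0,0,0.3],"twist":[0,0,0],"gripper":0},{"slide":[0,0,0.2],"twist":[0,0,0],"gripper":0},{"slide":[0,0,0],"twist":[0,0,0],"gripper":0}]'
```

```text
clock: 43.32
ee_pos: [0.4228, 0.1063, 0.0685]
orientation: [-0.0, 1.0, 0.003, 0.0]
force: [-0.2, 0.0, -0.7]
grip_width: 0.0
finger_force: 0.0
clock: 43.7
ee_pos: [0.4228, 0.1064, 0.0633]
orientation: [0.0, 1.0, 0.003, 0.0]
force: [-0.3, -0.4, 2.8]
grip_width: 0.0002
finger_force: 1.2
```

```bash
python3 -m inch '[{"slide":[0,0,0.3],"twist":[0,0,0],"gripper":0},{"slide":[0,0,0.2],"twist":[0,0,0],"gripper":0},{"slide":[0,0,0.1],"twist":[0,0,0],"gripper":0},{"slide":[0,0,0],"twist":[0,0,0],"gripper":0}]'
python3 -m inch '[{"slide":[0,0,0.15],"twist":[0,0,0],"gripper":0},{"slide":[0,0,0],"twist":[0,0,0],"gripper":0},{"slide":[0,0,0],"twist":[0,0,0],"gripper":0},{"slide":[0,0,0],"twist":[0,0,0],"gripper":0},{"slide":[0,0,0],"twist":[0,0,0],"gripper":0}]'
python3 - <<'E'
from h import *
s=r.camera("scene"); b=cv2.resize(s[80:260,330:490],None,fx=3,fy=3); cv2.imwrite("pics/s10.png",cv2.convertScaleAbs(b,alpha=1.4))
E
```

```text
clock: 44.2
ee_pos: [0.4229, 0.1064, 0.0573]
orientation: [-0.0, 1.0, 0.003, 0.0]
force: [0.4, -1.3, 4.4]
grip_width: 0.0001
finger_force: 1.9
clock: 44.82
ee_pos: [0.4229, 0.1064, 0.0563]
orientation: [0.0, 1.0, 0.003, 0.0]
force: [-1.9, -1.1, 11.5]
grip_width: 0.0003
finger_force: 5.8
```

View pics/s10.png

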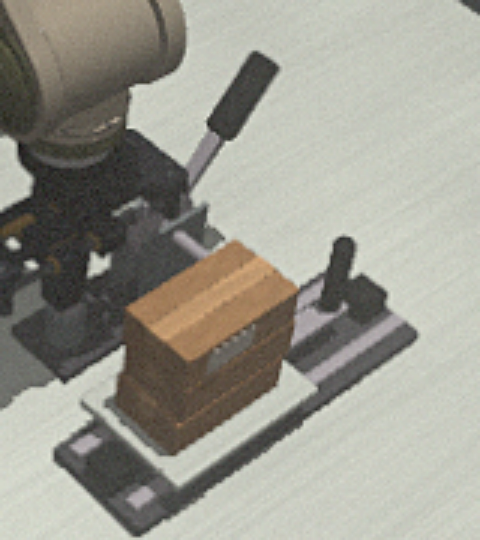

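The lever is fully up and the column is still square. I retreat and go to the post.

```bash
python3 -m inch '[{"slide":[0,0,-1],"twist":[0,0,0],"gripper":0},{"slide":[0,0,-3],"twist":[0,0,0],"gripper":0},{"slide":[0,0,-4],"twist":[0,0,0],"gripper":0},{"slide":[0,0,-4],"twist":[0,0,0],"gripper":0},{"slide":[0,0,-4],"twist":[0,0,0],"gripper":0},{"slide":[0,0,-4],"twist":[0,0,0],"gripper":0},{"slide":[0,0,-4],"twist":[0,0,0],"gripper":0.6},{"slide":[0,0,0],"twist":[0,0,-10.1],"gripper":0.6},{"slide":[0,0,0],"twist":[0,0,-10.1],"gripper":0.6},{"slide":[0,0,0],"twist":[0,0,-10.1],"gripper":0.6},{"slide":[0,0,0],"twist":[0,0,-10.1],"gripper":0.6},{"slide":[0,0,0],"twist":[0,0,-10.1],"gripper":0.6},{"slide":[0,0,0],"twist":[0,0,-10.1],"gripper":0.6},{"slide":[0,0,0],"twist":[0,0,-10.1],"gripper":0.6},{"slide":[0,0,0],"twist":[0,0,-10.1],"gripper":0.6},{"slide":[0,0,0],"twist":[0,0,-10.1],"gripper":0.6},{"slide":[0,0,0],"twist":[0,0,0],"gripper":0.6}]'
python3 -m inch '[{"slide":[3.4,2.6,0],"twist":[0,0,0],"gripper":0.6},{"slide":[3.4,2.6,0],"twist":[0,0,0],"gripper":0.6},{"slide":[3.4,2.6,0],"twist":[0,0,0],"gripper":0.6},{"slide":[3.4,2.6,0],"twist":[0,0,0],"gripper":0.6},{"slide":[3.3,2.6,0],"twist":[0,0,0],"gripper":0.6},{"slide":[0,0,0],"twist":[0,0,0],"gripper":0.6},{"slide":[0,0,0],"twist":[0,0,0],"gripper":0.6}]'
python3 -c "
from h import *
go([.5514,.277,.084],91.1)"
```

```text
clock: 47.0
ee_pos: [0.4223, 0.1064, 0.2955]
orientation: [-0.0, 0.7, 0.714, -0.0]
force: [-0.3, 0.5, 1.2]
grip_width: 0.0528
finger_force: 0.0
clock: 47.88
ee_pos: [0.5486, 0.2778, 0.2955]
orientation: [-0.0, 0.7, 0.714, -0.0]
force: [0.4, -0.3, 0.6]
grip_width: 0.0528
finger_force: 0.0
yaw 91.11 pos [0.5486 0.2778 0.2955] twist_z 0.01 slide@final [-0.08  0.28 21.15] slide@cur [-0.08  0.28 21.15]
```

```bash
python3 -m inch '[{"slide":[0,0.3,3],"twist":[0,0,0],"gripper":0.6},{"slide":[0,0,4],"twist":[0,0,0],"gripper":0.6},{"slide":[0,0,4],"twist":[0,0,0],"gripper":0.6},{"slide":[0,0,4],"twist":[0,0,0],"gripper":0.6},{"slide":[0,0,3],"twist":[0,0,0],"gripper":0.6},{"slide":[0,0,2],"twist":[0,0,0],"gripper":0.6},{"slide":[0,0,0.8],"twist":[0,0,0],"gripper":0.6},{"slide":[0,0,0],"twist":[0,0,0],"gripper":0.1},{"slide":[0,0,0],"twist":[0,0,0],"gripper":0.1},{"slide":[0,0,0],"twist":[0,0,0],"gripper":0.1},{"slide":[0,0,0],"twist":[0,0,0],"gripper":0.1},{"slide":[0,0,0],"twist":[0,0,0],"gripper":0.1},{"slide":[0,0,0],"twist":[0,0,0],"gripper":0.1}]' 20
python3 -m inch '[{"slide":[0.2,0,0],"twist":[0,0,0],"gripper":0.1},{"slide":[0.3,0,0],"twist":[0,0,0],"gripper":0.1},{"slide":[0.5,0,0],"twist":[0,0,0],"gripper":0.1},{"slide":[0.5,0,0],"twist":[0,0,0],"gripper":0.1},{"slide":[0.5,0,0],"twist":[0,0,0],"gripper":0.1},{"slide":[0.5,0,0],"twist":[0,0,0],"gripper":0.1},{"slide":[0.5,0,0],"twist":[0,0,0],"gripper":0.1},{"slide":[0.5,0,0],"twist":[0,0,0],"gripper":0.1},{"slide":[0.5,0,0],"twist":[0,0,0],"gripper":0.1},{"slide":[0.5,0,0],"twist":[0,0,0],"gripper":0.1}]'
```

```text
clock: 49.5
ee_pos: [0.5514, 0.2783, 0.0882]
orientation: [-0.0, 0.699, 0.715, -0.001]
force: [-6.2, -1.6, 5.6]
grip_width: 0.0172
finger_force: 20.0
clock: 50.75
ee_pos: [0.5504, 0.3233, 0.0881]
orientation: [-0.0, 0.699, 0.715, -0.001]
force: [-5.9, -2.3, 4.6]
grip_width: 0.0175
finger_force: 20.0
```

```bash
python3 -m inch '[{"slide":[0.5,0,0],"twist":[0,0,0],"gripper":0.1},{"slide":[0.5,0,0],"twist":[0,0,0],"gripper":0.1},{"slide":[0.5,0,0],"twist":[0,0,0],"gripper":0.1},{"slide":[0.5,0,0],"twist":[0,0,0],"gripper":0.1},{"slide":[0.5,0,0],"twist":[0,0,0],"gripper":0.1},{"slide":[0.5,0,0],"twist":[0,0,0],"gripper":0.1},{"slide":[0.5,0,0],"twist":[0,0,0],"gripper":0.1},{"slide":[0.4,0,0],"twist":[0,0,0],"gripper":0.1},{"slide":[0.3,0,0],"twist":[0,0,0],"gripper":0.1},{"slide":[0.2,0,0],"twist":[0,0,0],"gripper":0.1},{"slide":[0.2,0,0],"twist":[0,0,0],"gripper":0.1}]'
python3 -m inch '[{"slide":[0.2,0,0],"twist":[0,0,0],"gripper":0.1},{"slide":[0.2,0,0],"twist":[0,0,0],"gripper":0.1}]'
python3 -m inch '[{"slide":[0.2,0,0],"twist":[0,0,0],"gripper":0.1},{"slide":[0.2,0,0],"twist":[0,0,0],"gripper":0.1}]'
```

```text
clock: 52.12
ee_pos: [0.5494, 0.3693, 0.0882]
orientation: [-0.0, 0.699, 0.715, -0.001]
force: [-6.3, -1.3, 5.3]
grip_width: 0.0177
finger_force: 20.0
clock: 52.38
ee_pos: [0.5493, 0.3733, 0.0882]
orientation: [-0.0, 0.699, 0.715, -0.001]
force: [-6.6, -2.0, 5.3]
grip_width: 0.0171
finger_force: 20.0
clock: 52.62
ee_pos: [0.5493, 0.3773, 0.0882]
orientation: [-0.0, 0.699, 0.715, -0.001]
force: [-5.1, -1.2, 5.5]
grip_width: 0.0174
finger_force: 20.0
```

```bash
python3 -m inch '[{"slide":[0.2,0,0],"twist":[0,0,0],"gripper":0.1},{"slide":[0.1,0,0],"twist":[0,0,0],"gripper":0.1},{"slide":[0,0,0],"twist":[0,0,0],"gripper":0.1}]'
python3 -m inch '[{"slide":[0.1,0,0],"twist":[0,0,0],"gripper":0.1},{"slide":[0.1,0,0],"twist":[0,0,0],"gripper":0.1},{"slide":[0,0,0],"twist":[0,0,0],"gripper":0.1}]'
python3 -c "
from h import *
s=r.camera('scene'); t=r.camera('top'); cv2.imwrite('pics/s11.png',cv2.convertScaleAbs(cv2.resize(s[80:260,330:490],None,fx=3,fy=3),alpha=1.4))"
```

```text
clock: 53.0
ee_pos: [0.5493, 0.3784, 0.0882]
orientation: [0.001, 0.699, 0.715, -0.002]
force: [-7.1, -12.0, 9.3]
grip_width: 0.0175
finger_force: 20.0
clock: 53.38
ee_pos: [0.5492, 0.3785, 0.0881]
orientation: [0.001, 0.7, 0.715, -0.004]
force: [-9.7, -21.7, 10.5]
grip_width: 0.017
finger_force: 20.0
```

View pics/s11.png

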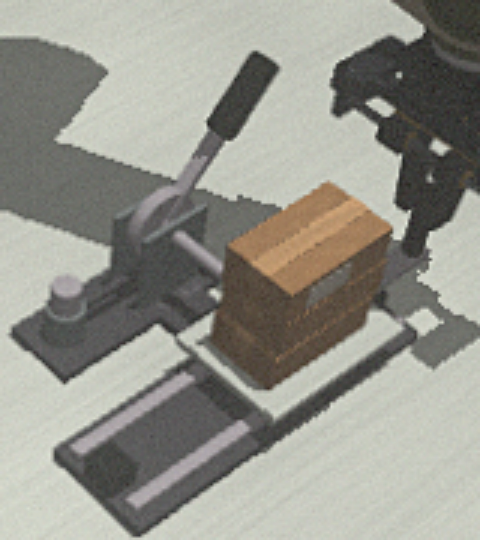

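The carriage has hit the far stop after 0.100 m of travel, with the column square. I unload, release and clear.

```bash
python3 -m inch '[{"slide":[-0.3,0,0],"twist":[0,0,0],"gripper":0.1},{"slide":[0,0,0],"twist":[0,0,0],"gripper":0.6},{"slide":[0,0,0],"twist":[0,0,0],"gripper":0.6},{"slide":[0,0,0],"twist":[0,0,0],"gripper":0.6},{"slide":[0,0,0],"twist":[0,0,0],"gripper":0.6},{"slide":[0,0,-2],"twist":[0,0,0],"gripper":0.6},{"slide":[0,0,-4],"twist":[0,0,0],"gripper":0.6},{"slide":[0,0,-4],"twist":[0,0,0],"gripper":0.6},{"slide":[0,0,-4],"twist":[0,0,0],"gripper":0.6},{"slide":[0,0,-4],"twist":[0,0,0],"gripper":0.6},{"slide":[0,0,0],"twist":[0,0,0],"gripper":0.6},{"slide":[0,0,0],"twist":[0,0,0],"gripper":0.6},{"slide":[0,0,0],"twist":[0,0,0],"gripper":0.6}]'
python3 -c "
from h import *
s=r.camera('scene'); cv2.imwrite('pics/s12.png',cv2.convertScaleAbs(cv2.resize(s[80:260,330:490],None,fx=3,fy=3),alpha=1.4))"
```

```text
clock: 55.1
ee_pos: [0.5495, 0.3791, 0.2662]
orientation: [-0.0, 0.699, 0.715, -0.001]
force: [-0.4, 0.5, -0.1]
grip_width: 0.0528
finger_force: 0.0
```

View pics/s12.png

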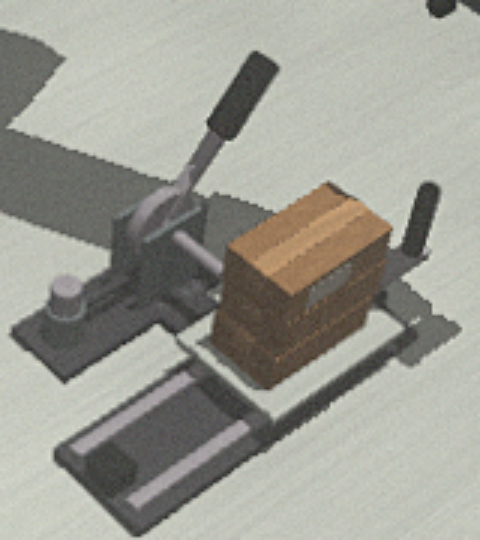

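The lever is up, the carriage is at the far stop, the column is square and the gripper is clear.

```bash
python3 -c "
from station import r
print(r.job_done())"
```

```text
the job is handed in; nothing more can be done
None
```

I handed the job in at about 55 s: all three cartons found are in a square column about 5 mm off the deck centre, the carriage is at the far stop, the brake is up, and no contact with the tray or tin was seen; the judge returned no verdict.

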